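# Load the paper-tape winder and present its crank

### The arm

A 6-joint arm with a two-finger parallel gripper is mounted at the origin on the work surface. World frame = base frame: x ahead of the robot, y to its left, z up, the work surface at z = 0. Lengths are in mm, angles in rad, forces in N, time in s.
With the tool pointing down it reaches from about 300 to 775 mm from the base axis. Payload 14.6 kg.
Tool frame: the origin (TCP) lies on the centre line of the jaws, within the pads' length; the fingertips stand 19 mm ahead of it and the grasp point (between the pads) is the TCP (bot.tip_reach is the distance from the TCP to the fingertips, in mm); z points along the fingers, y is the line along which they close (so a half turn about z gives the same grasp; the last joint's range is limited). The gripper opens to 85 mm and grips with 20 to 120 N. Pads are 22 mm wide; open, the fingers measure 114 mm over their backs; the gripper's body (76 mm by 85 mm) begins 54 mm behind the grasp point. The pads swing forward as they close: fully open they stand 13 mm farther back than shut.
Start: joints at [1.063, 0.3, 1.521, -0, 1.321, -0.067], TCP at [234.661, 497.417, 250.281] pointing down, gripper open.
Joint ranges: [-3.03, 3.03], [-0.79, 2.21], [0.23, 2.52], [-1.04, 4.18], [0, 3.07], [-2.55, 2.55]. Speed limits (rad/s): [2.22, 2.22, 2.57, 3.14, 3.14, 3.14].

### API

Orientations are given as a unit quaternion [w, x, y, z].
In Python, from rig import bot gives the robot as it stands. Calls block until the motion is done:
- bot.move_to(position, orientation): joint-space move of the TCP to a pose.
- bot.servo_line(position, attitude=None, speed=150, until_force=None): straight line of the TCP; attitude=None keeps the orientation; speed is the mean speed in mm/s. With until_force (N) it stops when the force on the tool has changed by that much, and returns True; else False.
- bot.move_joints(angles): joint-space move.
- bot.move_gripper(opening, grip_force=None): finger opening in mm; grip_force is the grip in N (None keeps the last); returns when the fingers have stopped.
- bot.dwell(seconds).
- bot.ik(position, orientation): joint angles nearest the present ones, or None.
- bot.read_state(): the state.
- bot.read_camera(name): name is "scene" or "top" or "wrist"; returns a dict with "image" (400x640x3 uint8, blue, green, red), "depth" (400x640 float32, mm along the optical axis (not along the pixel's ray), 0 where there is no reading), "fovy" (degrees; the focal length in pixels is half the picture's height over the tangent of half this angle, whatever the lens; pixels are square), "cx", "cy" (the principal point, pixels), "k1" (the pictures are not rectified: a ray, as slopes to the right and down, at radius r is drawn at 1 + k1 r^2 times it, then the intrinsics apply), "eye" and "attitude" of the camera in the world; the wrist camera has in their place "mount" (4x4, takes a point from camera to tool coordinates, whose origin is the TCP and whose axes are the flange's). Camera axes: x right, y down, z forward; pixel columns grow to the right and rows downward; lengths in mm; the calibration is good to about 2 mm. A picture is of the moment at which its call begins: read the wrist's pose just before it.
A pose or a line that the arm cannot do raises bot.MotionError and nothing moves.
- bot.finish_job(): hands the job in; it is judged then, once.
The state is a dict: "clock": time; "joint_positions": joint angles; "qvel": joint speeds; "effort": joint torques, N m; "ee_pos": TCP position; "tool_rot": TCP orientation; "ft_force": force on the tool from outside, world axes, zero at the start; "moment": the same for the moment, N m; "grip_width": finger opening in mm; "grip_force": force on a finger pad.
Only numpy, scipy, OpenCV 4.12 (cv2) and the standard library are available. Lean on these libraries where they do the work, as an engineer would, in place of code of your own. Each camera call takes 0.05 s, during which the arm holds its last target. There are 200 camera calls.

### The job

Set the upright paper roll onto the winder's spindle so that it sits fully down on the steel seat, and let go of it. Then lift the iron crank by its balance point on the bar, keeping it level, and bring the bored hub squarely over the spindle, a few centimetres clear of the tip, so that the painter can slip a washer underneath. Finish while still holding the crank level and still there, touching neither stand nor roll, and leave the other things on the table alone.

Things in the scene. Friction and masses are not known exactly. Their poses are not given: they have to be found in the camera images.
- roll: Roll of pale paper tape on a brown cardboard core, standing upright on the table: 58 mm outer diameter, 60 mm tall, through hole 22 mm diameter, 0.1 to 0.2 kg. Origin at the centre of its underside; z up along the hole. (A thinner bare cardboard tube and a wide flat ring of tape nearby are not it.)
- stand: Winder stand, fixed to the table: wooden board 110 x 110 x 20 mm, with a steel seat disc (60 mm diameter, 4 mm thick) and in its middle an upright steel spindle of 14 mm diameter, tapered over its top 5 mm. Origin under the middle of the board, on the table and on the spindle's axis; z up.
- seat (a point): Centre of the seat disc's upper face at the spindle's foot, 24 mm above the table; the roll's underside rests at this height.
- spindle_tip (a point): Top of the spindle, on its axis, 109 mm above the table and 23 mm above the top of a seated roll.
- crank: Dark cast-iron crank, 0.5 to 0.8 kg, lying level on the table: heavy round hub at one end, small boss (24 mm diameter, 36 mm tall) with an upright wooden grip (24 mm thick, top at 88 mm) at the other, a straight bar between. Origin at underside height, straight below the balance point; x along the bar from hub (axis at x = -58 mm) to grip (axis at x = +102 mm), z up.
- balance (a point): The crank's balance point (centre of mass along the bar), in the middle of the bar, 58 mm from the hub's axis and 25 mm above the crank's underside. The bar is 14 mm wide (along the crank's y) and runs from 14 to 36 mm above the underside: grip it here, across its width.
- hub_bore (a point): Centre of the lower mouth of the crank's hub bore, at x = -58 mm, z = 0 of the crank. The hub is 44 mm in diameter and 36 mm tall; the vertical bore is 20 mm.
- flat_tape: Flat ring of tape, 96 mm diameter, 22 mm high. Not part of the job; origin at the centre of its underside unless said.
- paint_tin: Small round tin, 54 mm diameter, 60 mm high. Not part of the job; origin at the centre of its underside unless said.
- eraser: White eraser block 50 x 30 x 18 mm. Not part of the job; origin at the centre of its underside unless said.
- empty_core: Bare empty cardboard tube standing up, 28 mm diameter, 75 mm tall. Not part of the job; origin at the centre of its underside unless said.
- brush_jar: White ceramic jar (72 mm diameter, 100 mm tall) of brushes reaching 240 mm. Not part of the job; origin at the centre of its underside unless said.
- varnish: Amber bottle, 64 mm diameter, 180 mm tall. Not part of the job; origin at the centre of its underside unless said.
- palette_bowl: White bowl, 100 mm diameter, 45 mm high. Not part of the job; origin at the centre of its underside unless said.
- palette_knife: Palette knife about 200 mm long, lying flat; origin on its length. Not part of the job; origin at the centre of its underside unless said.
Things that resemble listed ones, but are neither listed nor needed, are in the scene too. What is shaped like the roll but black or orange is not meant.

How it is judged:
By the outcome, as a careful person would: the job done as asked, in the order asked, and still so for the second after the job is handed in, while the arm keeps its last pose, push and grip.
It also fails if it takes over 64 s, if anything falls off the work surface, if the arm or the gripper's body presses on something with over 40 N, if the wrist force passes 120 N, or if a joint passes its speed limit or range.

## Working session

There is one attempt and no reset: what is moved stays moved. The work goes in short steps, each a Python script; the robot and the scene stay as the last script left them, time stands still between calls to the robot, and variables do not carry over. Pictures are saved under pics/ and viewed, at most 10 in all, crops included, and the job is handed in when it is done.

```bash
mkdir -p pics; ls; cat > h.py <<'E'
import numpy as np, cv2
from rig import bot
from scipy.spatial.transform import Rotation as R
def rot(q): return R.from_quat([q[1],q[2],q[3],q[0]]).as_matrix()
def cam(name):
    s=bot.read_state(); c=bot.read_camera(name)
    if name=="wrist":
        T=np.eye(4);T[:3,:3]=rot(s["tool_rot"]);T[:3,3]=s["ee_pos"];c["T"]=T@np.array(c["mount"])
    else:
        T=np.eye(4);a=np.array(c["attitude"]);T[:3,:3]=rot(a) if a.size==4 else a;T[:3,3]=c["eye"];c["T"]=T
    c["f"]=200/np.tan(np.radians(c["fovy"])/2)
    return c
def rays(c,px):
    px=np.asarray(px,float).reshape(-1,2)
    d=(px-[c["cx"],c["cy"]])/c["f"]; u=d.copy()
    for _ in range(20): u=d/(1+c["k1"]*(u**2).sum(1,keepdims=True))
    return np.c_[u,np.ones(len(u))]
def at_z(c,px,z):
    r=rays(c,px)@c["T"][:3,:3].T; e=c["T"][:3,3]
    return e+r*((z-e[2])/r[:,2])[:,None]
def cloud(c):
    v,u=np.mgrid[:400,:640]; r=rays(c,np.c_[u.ravel(),v.ravel()])*c["depth"].reshape(-1,1)
    return (r@c["T"][:3,:3].T+c["T"][:3,3]).reshape(400,640,3)
def down(yaw): # tool z down, tool y along world angle yaw
    y=np.array([np.cos(yaw),np.sin(yaw),0]); z=np.array([0,0,-1.]); x=np.cross(y,z)
    q=R.from_matrix(np.c_[x,y,z]).as_quat(); return [q[3],q[0],q[1],q[2]]
E
python3 - <<'E'
from h import *
s=bot.read_state(); print(s["clock"],s["tool_rot"],s["ft_force"])
for n in("top","scene"):
    c=cam(n); cv2.imwrite(f"pics/{n}0.png",c["image"]); print(n,c["T"].round(3).tolist(),c["f"],c["k1"],c["cx"],c["cy"])
    np.save(n+"0.npy",cloud(c))
E
```

```text
pics
0.0 [-1.71457805e-04  2.18606067e-01  9.75813019e-01 -5.56014619e-04] [-0.61399428  0.0985685   0.68602289]
top [[-0.002, -0.991, 0.132, 376.596], [-1.0, 0.004, 0.015, -15.212], [-0.016, -0.132, -0.991, 1620.149], [0.0, 0.0, 0.0, 1.0]] 405.3754882839676 -0.10676608882447361 319.30964377720744 199.02528479531145
scene [[-0.323, 0.574, -0.753, 1471.048], [0.947, 0.195, -0.257, 304.535], [-0.001, -0.795, -0.606, 844.14], [0.0, 0.0, 0.0, 1.0]] 379.91381980374956 -0.05770453644898712 321.92072591169733 200.46523303197606
```

View pics/top0.png

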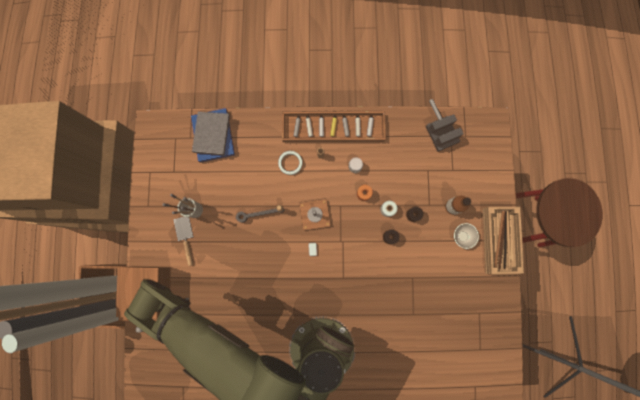

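View pics/scene0.png

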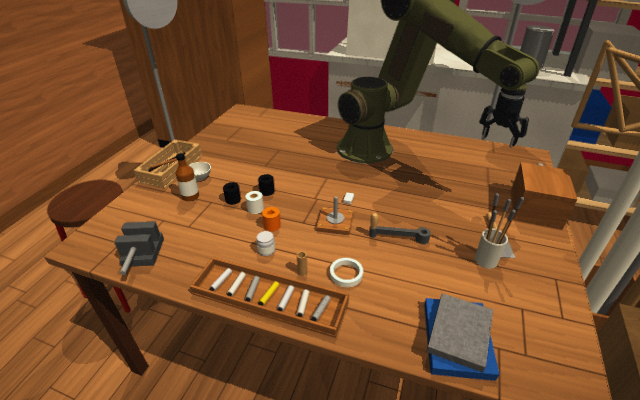

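Top view: pale roll with brown core at (390,208). Things it could be confused with are black rolls (415,214) and (391,237), orange roll (365,192), white tin (356,164), flat tape (290,162) and empty core (320,153). The stand is at (315,214), and the crank runs from its hub (242,217) to its grip (279,209). I choose (390,208) and will check it close up.

```bash
python3 - <<'E'
from h import *
c=cam("top")
for n,p,z in[("roll",(390,208),60),("blk1",(415,213.5),60),("blk2",(391,237),60),("orange",(365,192),60),("tip",(315,214),24),("hub",(242,217),36),("grip",(280,208.5),88)]:
    print(n,at_z(c,p,z)[0].round())
p=at_z(c,(390,208),60)[0]
print(c["depth"][208,390])
# go above roll; see the wrist camera
s=bot.read_state()
print(cam("wrist")["mount"])
for yaw in (np.arctan2(p[1],p[0])+k*np.pi/2 for k in(0,1,-1)):
    print(yaw,bot.ik([p[0],p[1],260],down(yaw)))
im=cv2.resize(c["image"][140:260,220:440],None,fx=3.6,fy=3.6,interpolation=cv2.INTER_CUBIC);cv2.imwrite("pics/crop1.png",im)
E
```

```text
roll [ 548. -265.   60.]
blk1 [ 526. -362.   60.]
blk2 [ 436. -266.   60.]
orange [ 611. -169.   60.]
tip [530.  27.  24.]
hub [517. 315.  36.]
grip [545. 159.  88.]
1619.0266
[[-4.12895472e-04 -9.65642910e-01 -2.59872277e-01  6.53092873e+01]
 [ 9.99999228e-01 -7.03350030e-04  1.02469497e-03 -1.71267569e-01]
 [-1.17227061e-03 -2.59871654e-01  9.65642454e-01 -1.22431912e+02]
 [ 0.00000000e+00  0.00000000e+00  0.00000000e+00  1.00000000e+00]]
-0.44986124535574795 [-5.10025187e-01  4.25393276e-01  1.32872803e+00 -4.44089210e-16
  1.38747135e+00 -6.01639419e-02]
1.1209350814391486 [-5.10025187e-01  4.25393276e-01  1.32872803e+00 -4.44089210e-16
  1.38747135e+00 -1.63096027e+00]
-2.0206575721506446 [-5.10025187e-01  4.25393276e-01  1.32872803e+00 -4.44089210e-16
  1.38747135e+00  1.51063238e+00]
```

View pics/crop1.png

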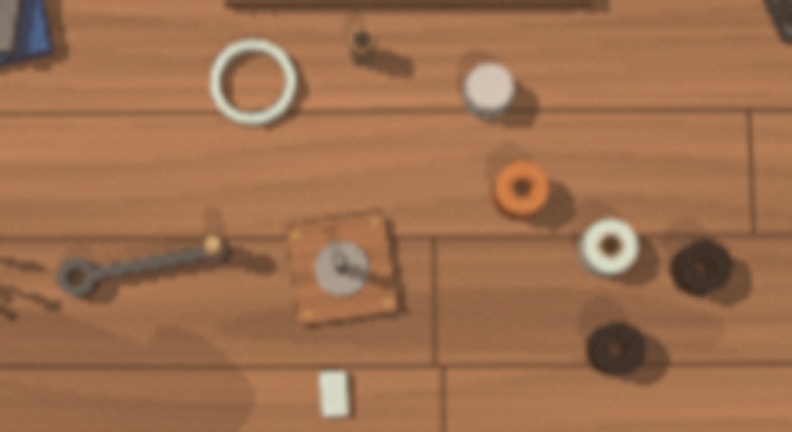

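The crop shows a pale ring with a brown core at crop (610,246), so that is the roll. The black and orange rolls are clearly separate, and the stand spindle's foot is at crop (341,268). Next I look with the wrist camera over the stand and then over the roll.

```bash
python3 - <<'E'
from h import *
ims=[]
for n,p in(("crank",[530,236]),("stand",[530,27]),("roll",[548,-265])):
    yaw={"crank":-0.17,"stand":-0.3,"roll":-0.91}[n]
    if n=="crank": yaw=np.arctan2(159-315,545-517)+np.pi/2
    bot.move_to([*p,300],down(yaw)); bot.dwell(.2)
    c=cam("wrist"); P=cloud(c); np.savez(n+".npz",P=P,im=c["image"],T=c["T"],f=c["f"],cx=c["cx"],cy=c["cy"],k1=c["k1"])
    ims.append(cv2.resize(c["image"],(400,250),interpolation=cv2.INTER_AREA)); 
    def circ(m):
        Q=P[m][:,:2]; A=np.c_[2*Q,np.ones(len(Q))]; x=np.linalg.lstsq(A,(Q**2).sum(1),rcond=None)[0]
        print("  mean",Q.mean(0).round(1),"mid",((Q.min(0)+Q.max(0))/2).round(1),"ext",np.ptp(Q,axis=0).round(),len(Q), "minrect",cv2.minAreaRect(Q.astype(np.float32)))
    D=np.hypot(P[...,0]-p[0],P[...,1]-p[1]); z=P[...,2]
    print(n,bot.read_state()["clock"])
    if n=="roll": circ((D<45)&(abs(z-60)<5))
    if n=="stand":
        circ((D<60)&(z>95)&(z<115)); circ((D<45)&(abs(z-24)<1.8)); circ((D<90)&(abs(z-20)<1.8))
        print(np.histogram(z[D<60],bins=np.arange(-4,116,4)))
    if n=="crank":
        circ((D<130)&(abs(z-36)<5)); circ((D<130)&(abs(z-88)<5))
        m=(D<130)&(abs(z-36)<5); Q=P[m][:,:2]; circ(m&(np.hypot(P[...,0]-517,P[...,1]-315)<32))
    cv2.imwrite(f"pics/w_{n}.png",c["image"])
cv2.imwrite("pics/w3.png",np.vstack([np.hstack(ims[:2]),np.hstack([ims[2],ims[2]*0])]))
E
```

```text
crank 1.925
  mean [529.4 269.8] mid [529.8 249.3] ext [ 63. 183.] 2525 minrect ((533.8693237304688, 250.22061157226562), (42.22776412963867, 183.03359985351562), 11.488227844238281)
  mean [549.4 163.3] mid [549.4 162.2] ext [19. 18.] 212 minrect ((549.8759765625, 162.77191162109375), (16.532451629638672, 18.71693229675293), 54.80368423461914)
  mean [520.6 315.6] mid [519.9 312.2] ext [43. 57.] 1215 minrect ((523.35107421875, 314.7350158691406), (43.46738052368164, 54.24971008300781), 38.37653350830078)
stand 3.025
  mean [529.6  28.3] mid [529.4  27.1] ext [13. 14.] 181 minrect ((529.0787963867188, 27.42700958251953), (13.563204765319824, 13.17845630645752), 31.905742645263672)
  mean [530.4  30.1] mid [529.4  27.6] ext [59. 59.] 1237 minrect ((529.3775024414062, 27.733211517333984), (58.13021469116211, 57.81175231933594), 73.06217193603516)
  mean [530.2  30.2] mid [529.6  27.5] ext [120. 119.] 4757 minrect ((529.3353881835938, 27.50305938720703), (108.60060119628906, 108.25072479248047), 8.189069747924805)
(array([ 192,   21,    1,    2,   24, 5150, 1867,   96,    6,    7,    8,
          3,    8,    6,    9,    6,    9,   11,    5,    9,    9,   10,
          8,   13,    8,   11,   36,  111,   19]), array([ -4,   0,   4,   8,  12,  16,  20,  24,  28,  32,  36,  40,  44,
        48,  52,  56,  60,  64,  68,  72,  76,  80,  84,  88,  92,  96,
       100, 104, 108, 112]))
roll 4.4
  mean [ 549.7 -263.3] mid [ 549.1 -263.6] ext [57. 57.] 1895 minrect ((548.6256103515625, -263.7009582519531), (57.02467346191406, 56.26022720336914), 38.561607360839844)
```

View pics/w3.png

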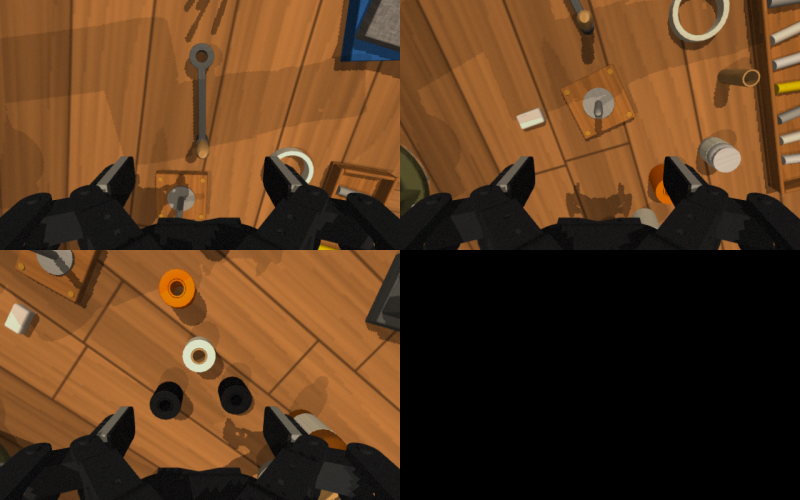

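The wrist views show the roll centred between the black and orange ones, with nothing along the closing line. The crank and stand are clear too. Grasp the roll.

```bash
python3 - <<'E'
from h import *
q=down(-0.91); x,y=549.0,-263.7
bot.move_gripper(80)
bot.move_to([x,y,130],q)
print(bot.servo_line([x,y,40],q,speed=90,until_force=8)); print(bot.read_state()["ee_pos"])
bot.move_gripper(40,grip_force=35); s=bot.read_state(); print("w",s["grip_width"],s["grip_force"])
z0=s["ee_pos"][2]
bot.servo_line([x,y,190],q,speed=120)
bot.servo_line([529.4,27.5,190],q,speed=180); bot.dwell(.3)
s=bot.read_state(); print(z0,s["grip_width"],s["ft_force"],s["ee_pos"],s["clock"])
for n in("scene","wrist"):
    c=cam(n); cv2.imwrite(f"pics/{n}1.png",c["image"])
    if n=="scene": a=cv2.resize(c["image"][100:260,230:450],(550,400),interpolation=cv2.INTER_CUBIC)
cv2.imwrite("pics/s1.png",a)
E
```

```text
False
[ 549.33002849 -263.84098401   40.64641432]
w 58.411282160298065 37.46171325445175
40.85078437613221 57.95543205908056 [ 6.58316330e-01  1.68452613e-04 -1.31766456e+00] [529.42031348  27.28712431 189.99338245] 10.3083
```

View pics/s1.png

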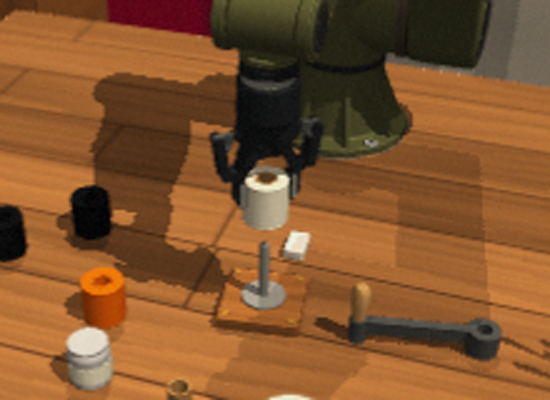

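View pics/wrist1.png

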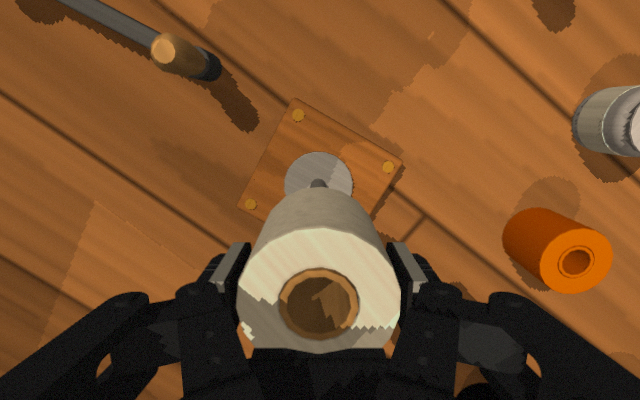

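The roll hangs upright over the spindle: its top is at wrist (318,302) and the spindle tip at (318,182). I'll check its tilt and centre in the hand from the depth image.

```bash
python3 - <<'E'
from h import *
c=cam("wrist"); P=cloud(c); z=P[...,2]; s=bot.read_state(); e=s["ee_pos"]
D=np.hypot(P[...,0]-e[0],P[...,1]-e[1]); m=(D<34)&(abs(z-209)<6)
# keep pale pixels
im=c["image"].astype(int); m&=(im.min(2)>100)
Q=P[m]; A=np.c_[Q[:,:2]-e[:2],np.ones(len(Q))]; k=np.linalg.lstsq(A,Q[:,2],rcond=None)[0]; print(len(Q),"plane",k, "ext",np.ptp(Q,axis=0))
# hole ellipse: rim pixels left/right/top/bottom by eye
px=[(279,302),(359,302),(318,268),(318,339)]
print(at_z(c,px,e[2]+20).round(1), at_z(c,px,e[2]+20).mean(0)-e)
print("outer L/R", at_z(c,[(238,300),(399,300)],e[2]+20).mean(0)-e)
E
```

```text
9422 plane [-2.27817614e-03 -6.56009101e-03  2.07747807e+02] ext [54.77848577 60.62694201  9.92260967]
[[523.3  38.9 210. ]
 [539.7  17.7 210. ]
 [541.1  36.2 210. ]
 [519.9  19.8 210. ]] [ 1.58697053  0.7501467  20.        ]
outer L/R [ 2.57514196  1.52101117 20.        ]
```

```bash
python3 - <<'E'
from h import *
q=down(-0.91); x,y=528.6,27.1
r=bot.servo_line([x,y,130],q,speed=80,until_force=8); s=bot.read_state(); print(r,s["ee_pos"],s["ft_force"])
if not r:
    r=bot.servo_line([x,y,60],q,speed=50,until_force=10); s=bot.read_state(); print(r,s["ee_pos"],s["ft_force"],s["grip_width"],s["clock"])
E
```

```text
False [528.88433874  27.11178893 130.47854593] [ 0.01348811  0.28831238 -2.33584546]
True [528.48334082  27.09379405  64.84510236] [-2.26698361 -0.70833962  6.57324246] 58.006485232087726 12.5417
```

It made contact at 64.8, where the seat is expected (24 + 40.8). Release, retreat and check.

```bash
python3 - <<'E'
from h import *
q=down(-0.91); s=bot.read_state(); x,y=s["ee_pos"][:2]
bot.move_gripper(78); bot.dwell(.2)
bot.servo_line([x,y,200],q,speed=130)
# look at crank from nearer, perpendicular grasp
yaw=np.arctan2(162.5-314,549.5-520)+np.pi/2
bot.move_to([532,255,300],down(yaw)); bot.dwell(.2)
c=cam("wrist"); P=cloud(c); z=P[...,2]; np.save("crankP.npy",P); cv2.imwrite("pics/w_crank2.png",c["image"])
print("yaw",yaw,bot.read_state()["clock"])
t=cam("scene"); T=cloud(t); D=np.hypot(T[...,0]-529.4,T[...,1]-27.5)
print("roll top z scene",np.percentile(T[...,2][(D<27)&(D>9)&(T[...,2]>70)],[5,50,95]))
D=np.hypot(P[...,0]-529.4,P[...,1]-27.5); v=P[...,2][(D<27)&(D>9)&(P[...,2]>70)];print(len(v),np.percentile(v,[5,50,95]) if len(v) else "")
a=cv2.resize(t["image"][150:260,280:450],(510,330),interpolation=cv2.INTER_CUBIC); b=cv2.resize(c["image"],(510,319))
cv2.imwrite("pics/s2.png",np.vstack([a,b[:260]]))
E
```

```text
yaw 0.19231301149298496 15.5
roll top z scene [72.48811546 84.21367757 87.53039312]
186 [80.93445061 82.52477291 83.56551497]
```

View pics/s2.png

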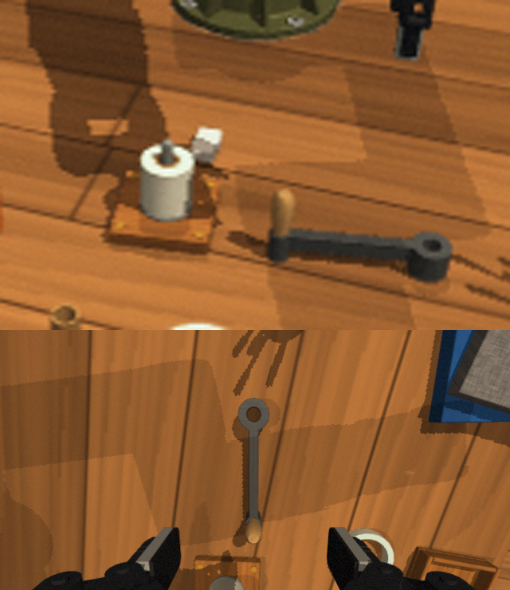

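View pics/w_crank2.png

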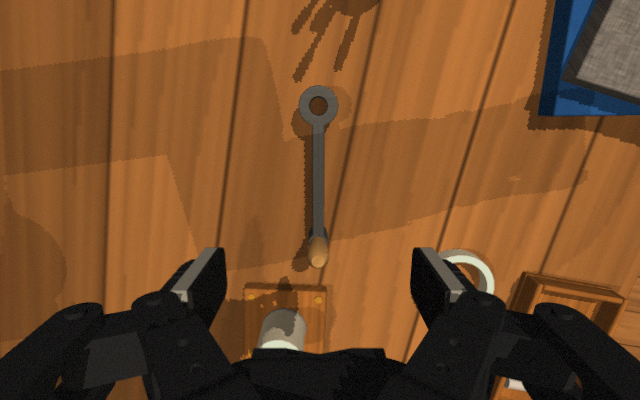

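The roll sits down with the spindle protruding. The hub bore is at wrist (318,105) and the grip top at (318,263), with the bar vertical in the image and well clear of the jaws. Now I measure the crank and grasp it.

```bash
python3 - <<'E'
from h import *
c=cam("wrist"); 
h=at_z(c,[(318.5,105.5)],36)[0]; g=at_z(c,[(318,264)],88)[0]
u=(g-h)[:2]; L=np.hypot(*u); u/=L; P=cloud(c); D=np.hypot(P[...,0]-h[0],P[...,1]-h[1]); m=(abs(P[...,2]-36)<6)&(D>32)&(D<125); Q=P[m][:,:2]
w=cv2.fitLine(Q.astype(np.float32),cv2.DIST_HUBER,0,.01,.01).ravel(); print(h,g,L,u,w,len(Q),np.percentile(P[...,2][m],[10,50,90]))
mh=(abs(P[...,2]-36)<6)&(D<20); print("hub depth mean",P[mh].mean(0))
d=w[:2]*np.sign(w[:2]@u); off=(h[:2]-w[2:])@np.array([-d[1],d[0]]); print("hub off line",off)
b=h[:2]+58*u; yaw=np.arctan2(u[1],u[0])+np.pi/2
print("balance",b,yaw)
q=down(yaw); bot.move_gripper(55); bot.move_to([*b,110],q)
print(bot.servo_line([*b,26],q,speed=70,until_force=8)); s=bot.read_state(); print(s["ee_pos"],s["clock"])
bot.move_gripper(5,grip_force=90); bot.dwell(.2); s=bot.read_state(); print(s["ee_pos"],s["grip_width"],s["grip_force"],s["ft_force"],s["moment"])
bot.servo_line([*b,45],q,speed=30); bot.dwell(.4); s=bot.read_state(); print(s["ee_pos"],s["ft_force"],s["moment"],s["clock"])
np.save("g.npy",np.r_[b,yaw,u])
E
```

```text
[520.25991869 319.7179418   36.        ] [550.49241867 159.89770736  88.        ] 162.65457691167268 [ 0.18586935 -0.98257447] [ 1.8596123e-01 -9.8255706e-01  5.3415179e+02  2.4421884e+02] 988 [33.23689185 34.54567619 35.56562823]
hub depth mean [520.30562627 320.02005227  34.67532692]
hub off line 0.3903450979554677
balance [531.04034081 262.72862263] 0.1869565528079653
False
[531.27805578 262.8571348   26.46846674] 18.0917
[531.19085547 262.82216128  26.41742447] 12.381388083403746 88.96708130836487 [-2.67647296 -0.92590508  5.1887424 ] [-0.03706822  0.27285286 -0.0578913 ]
[531.01738685 262.72053494  44.92429376] [ 0.47611788 -0.24129883 -6.93251081] [-0.04030109  0.02854951 -0.07685217] 19.9333
```

```bash
python3 - <<'E'
from h import *
g=np.load("g.npy"); b,yaw,u=g[:2],g[2],g[3:]; q=down(yaw)
bot.servo_line([*b,168],q,speed=100)
t=np.array([529.4,27.5])+57.2*u
bot.servo_line([*t,168],q,speed=130); bot.dwell(.6)
s=bot.read_state(); print(s["ee_pos"],s["ft_force"],s["moment"],s["grip_width"],s["clock"])
c=cam("wrist"); P=cloud(c); np.save("fin.npy",P); cv2.imwrite("pics/w_fin.png",c["image"])
c2=cam("scene"); a=cv2.resize(c2["image"][110:260,230:430],(640,480),interpolation=cv2.INTER_CUBIC)
cv2.imwrite("pics/s3.png",a)
# heights along bar and hub
e=s["ee_pos"]; R2=P[...,:2]-e[:2]; al=R2@u; ac=R2@np.array([-u[1],u[0]])
for lo,hi in((-82,-70),(-46,-38),(-36,-28)):
    m=(al>lo)&(al<hi)&(abs(ac)<(16 if lo<-60 else 4))&(P[...,2]>150)
    print(lo,m.sum(),np.median(P[...,2][m]) if m.any() else None)
m=(al<-34)&(al>-90)&(abs(ac)<26)&(P[...,2]>165); print("al",al[m].min(),al[m].max()); k=m&(al<-48); print("ac",ac[k].min(),ac[k].max())
E
```

```text
[540.03237494 -28.71970746 167.98404612] [ 0.8174456  -0.05453763 -7.19378226] [0.02464996 0.01000102 0.02858993] 12.78607284476548 24.3083
-82 2238 176.30356599130693
-46 558 176.3614560722498
-36 516 176.4218108813048
al -79.16995449213562 -34.01857453639745
ac -21.480402714479116 22.048605678340447
```

View pics/s3.png

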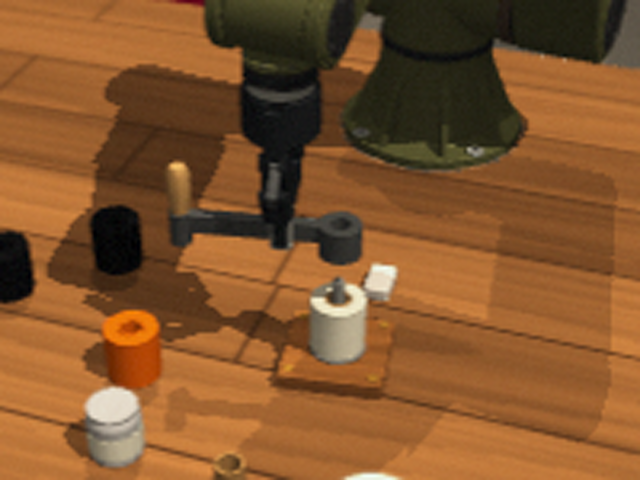

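View pics/w_fin.png

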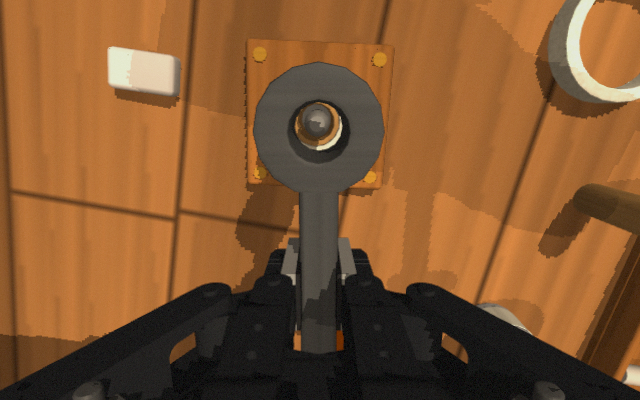

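The crank is level and the spindle tip (318,122) shows through the bore. I'll make one numeric check of hub against spindle in this same picture, then finish.

```bash
python3 - <<'E'
from h import *
g=np.load("g.npy"); u=g[3:]; n=np.array([-u[1],u[0]])
c=cam("wrist"); s=bot.read_state()
h=at_z(c,[(254,128),(384,128),(318,62),(318.5,193)],177.3); o=h[:2].mean(0)
b=at_z(c,[(318.5,127)],177.3)[0]; t=at_z(c,[(318,121)],109)[0]
P=cloud(c); D=np.hypot(P[...,0]-529.4,P[...,1]-27.5); m=(D<12)&(P[...,2]>100)&(P[...,2]<120); print(P[m].mean(0),m.sum())
for k in(o,b,t): d=(k-s["ee_pos"])[:2]; print(k.round(1),"along",d@u,"across",d@n)
E
```

```text
[528.87679961  27.24892886 106.02445331] 527
[529.6  29.  177.3] along -58.63418560344782 across 0.4618938091884708
[529.4  29.3 177.3] along -58.96086529865096 across 0.297653019334863
[529.4  28.5 109. ] along -58.16490188810884 across 0.14841410276672384
```

```bash
python3 - <<'E'
from h import *
print(bot.finish_job(), bot.read_state()["clock"])
E
```

```text
the job is handed in; nothing more can be done
the job is handed in; nothing more can be done
```

I handed the job in after about 24.5 s on the robot's clock: the roll is down on the seat and released, and the crank is held level with its hub within about 1 mm of the spindle axis, about 32 mm above the tip.

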